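# Find the rocking corner of the drilling jig and throw its cam shim

### The job

The plate of the drilling jig rocks at one of its four corners. Press down on the corners one after another until you find the one that dips, then press the lever of the cam shim at that corner down flat, leaving the other three levers up, and press that corner once more so that the cam takes the load and you can feel that it stands firm. Only press: the plate, the offcut on the board and the things round about are not to be picked up or shifted.

Things in the scene. Friction and masses are not known exactly. Their poses are not given: they have to be found in the camera images.
- board: Plywood mounting board, 200 (x) x 410 (y) x 12 mm, screwed to the bench; it carries the plate and, at the plate's corners, four cam shims. Origin: centre of its underside, on the bench. x points away from the robot, y to the left, z up; it is turned by up to 0.2 rad.
- plate: Loose aluminium plate, 180 (x) x 280 (y) x 10 mm, 2.2 kg with the fence, stop and work clamped on its middle (within 125 x 190 mm, up to 36 mm high). It lies level on a 36 mm square boss under its middle and on a foot near each corner, but one foot, any of the four, hangs 4 to 5 mm over a low hidden seat. Origin: under the boss, 12 mm above the bench; its top is 34 mm above the origin. Axes as the board's.
- corner_near_left (a point): Spot on top of the plate at its near left corner, 15 mm in x and 20 mm in y in from its edges, 46 mm above the bench: where to press. If loose, 4 to 6 N tips it down by about 5 mm until the foot stops on its low seat (about 10 N makes sure), and it comes back when let go; if sound, it gives less than 1 mm at 15 N.
- pad_near_left (a point): Middle of the top of the thumb pad (24 mm wide, 32 mm long, ending 66 mm from the pivot) of the near left cam shim's steel lever. The pivot lies in the board's frame at x -65 mm, y +138 mm, 17 mm above the bench, axis along x; the lever points outward (+y). Flat, its top is 20 mm above the bench.
- lever_near_left (a joint): Angle of the near left lever: 0 = raised 30 degrees (starts at 0 to 0.06), 0.524 = flat, at its stop. Stiff by friction (4 to 10 N at the pad), it stays where it is left. Flat, its cam stands just under 1 mm below the level plate, and so carries the corner when it is pressed and its foot finds no seat; raised, it is clear of the plate.
- corner_near_right (a point): Spot on top of the plate at its near right corner, 15 mm in x and 20 mm in y in from its edges, 46 mm above the bench: where to press. If loose, 4 to 6 N tips it down by about 5 mm until the foot stops on its low seat (about 10 N makes sure), and it comes back when let go; if sound, it gives less than 1 mm at 15 N.
- pad_near_right (a point): Middle of the top of the thumb pad (24 mm wide, 32 mm long, ending 66 mm from the pivot) of the near right cam shim's steel lever. The pivot lies in the board's frame at x -65 mm, y -138 mm, 17 mm above the bench, axis along x; the lever points outward (-y). Flat, its top is 20 mm above the bench.
- lever_near_right (a joint): Angle of the near right lever: 0 = raised 30 degrees (starts at 0 to 0.06), 0.524 = flat, at its stop. Stiff by friction (4 to 10 N at the pad), it stays where it is left. Flat, its cam stands just under 1 mm below the level plate, and so carries the corner when it is pressed and its foot finds no seat; raised, it is clear of the plate.
- corner_far_left (a point): Spot on top of the plate at its far left corner, 15 mm in x and 20 mm in y in from its edges, 46 mm above the bench: where to press. If loose, 4 to 6 N tips it down by about 5 mm until the foot stops on its low seat (about 10 N makes sure), and it comes back when let go; if sound, it gives less than 1 mm at 15 N.
- pad_far_left (a point): Middle of the top of the thumb pad (24 mm wide, 32 mm long, ending 66 mm from the pivot) of the far left cam shim's steel lever. The pivot lies in the board's frame at x +65 mm, y +138 mm, 17 mm above the bench, axis along x; the lever points outward (+y). Flat, its top is 20 mm above the bench.
- lever_far_left (a joint): Angle of the far left lever: 0 = raised 30 degrees (starts at 0 to 0.06), 0.524 = flat, at its stop. Stiff by friction (4 to 10 N at the pad), it stays where it is left. Flat, its cam stands just under 1 mm below the level plate, and so carries the corner when it is pressed and its foot finds no seat; raised, it is clear of the plate.
- corner_far_right (a point): Spot on top of the plate at its far right corner, 15 mm in x and 20 mm in y in from its edges, 46 mm above the bench: where to press. If loose, 4 to 6 N tips it down by about 5 mm until the foot stops on its low seat (about 10 N makes sure), and it comes back when let go; if sound, it gives less than 1 mm at 15 N.
- pad_far_right (a point): Middle of the top of the thumb pad (24 mm wide, 32 mm long, ending 66 mm from the pivot) of the far right cam shim's steel lever. The pivot lies in the board's frame at x +65 mm, y -138 mm, 17 mm above the bench, axis along x; the lever points outward (-y). Flat, its top is 20 mm above the bench.
- lever_far_right (a joint): Angle of the far right lever: 0 = raised 30 degrees (starts at 0 to 0.06), 0.524 = flat, at its stop. Stiff by friction (4 to 10 N at the pad), it stays where it is left. Flat, its cam stands just under 1 mm below the level plate, and so carries the corner when it is pressed and its foot finds no seat; raised, it is clear of the plate.
- offcut: Hardwood offcut, 42 x 70 x 20 mm, loose on the right part of the board between the two right levers. Origin: centre of its underside. A bystander.
- nail_jar: Glass nail jar, 62 mm across, 85 mm tall, loose on the bench to the right. Origin: centre of its underside. A bystander.
- screwdriver: Red-handled screwdriver, 198 mm long, 26 mm high, loose on the bench at the near right. Origin: under its middle. A bystander.

How it is judged:
By the outcome, as a careful person would: the job done as asked, in the order asked, and still so for the second after the job is handed in, with the robot touching nothing.
It also fails if it takes over 58 s, if anything falls off the work surface, if the arm or the gripper's body presses on something with over 40 N, if the wrist force passes 120 N, or if a joint passes its speed limit or range.

### The arm

A 7-joint arm with a two-finger parallel gripper is mounted at the origin on a cart in front of the work surface, level with it; the furniture and walls round the work are solid. World frame = base frame: x ahead of the robot, y to its left, z up, the work surface at z = 0. Lengths are in m, angles in rad, forces in N, time in s.
With the tool pointing down it reaches from about 0.4 to 0.85 m from the base axis. Payload 4.5 kg.
Tool frame: the origin (TCP) lies at the very end of the fingers, on their centre line; the grasp point (between the pads) lies 19 mm behind it (r.grip_point_offset is the distance from the TCP to the grasp point, in m); z points along the fingers, y is the line along which they close (so a half turn about z gives the same grasp; the last joint's range is limited). The gripper opens to 88 mm and grips with 3 to 60 N. Pads are 18 mm wide; open, the fingers measure 123 mm over their backs; the gripper's body (75 mm by 187 mm) begins 45 mm behind the grasp point.
Start: joints at [-1.161, 0.689, -0.195, 1.565, 0.157, 0.902, -0.215], TCP at [0.229, 0.581, 0.239] pointing down, gripper open.
Joint ranges: [-3.01, 3.01], [-0.46, 2.08], [-1.47, 1.51], [0.13, 2.56], [-1, 4.14], [0.04, 2.09], [-2.66, 2.66]. Speed limits (rad/s): [2.57, 2.57, 3.14, 3.14, 3.14, 3.14, 3.14].

### API

Orientations are given as a unit quaternion [x, y, z, w].
In Python, from plant import r gives the robot as it stands.
- The arm moves only by the tool carry_out, never from a script. Its argument "rows" is a list of rows, each a list of 3 entries, a list of its own where there are three numbers: the shift along the tool's x, y, z in cm, then the turn, a rotation vector about the tool's x, y, z in degrees, then the closure, from 0 (fully open) to 1 (shut). A call has 1 to 12 rows; each row is the pose to reach, as a shift and turn from the pose commanded when the call began, along the tool's axes at that moment; what a row does not reach only later rows make up. A row lasts 1/10 s, in which the tool goes at most 50 mm and 8.59 degrees, less where a joint would pass 70% of its speed; a pose out of reach is approached as far as the arm can. A call with a gripper value outside its range is refused whole. The fingers move at their own pace and stop on an object; "newtons" is the grip in N (left out, the last holds). Time passes only in rows, so rows that repeat a pose let the fingers close. It gives the time, the measured TCP pose, the force, the opening and the grip force at its end, in the units of the state.
- r.get_state(): the state, without advancing time (a new reading comes with each control period).
- r.snapshot(name): name is "scene" or "side" or "wrist"; returns a dict with "image" (480x640x3 uint8, red, green, blue), "fx", "fy", "cx", "cy" (pixels), "dist_coeffs" ([k1, k2, p1, p2, k3] as OpenCV has them; the pictures are not rectified), "pose" (4x4, takes a point from camera to world coordinates). Camera axes: x right, y up, looking along -z (the intrinsics and any distortion apply to the point x, -y, -z); pixel columns grow to the right and rows downward; lengths in m; the calibration is good to about 2 mm. A picture is of the moment at which its call begins. There is no depth.
- r.finish_job(): hands the job in; it is judged then, once.
The state is a dict: "clock": time; "q": joint angles; "qd": joint speeds; "joint_torque": joint torques, N m; "tool_pos": TCP position; "eef_rot": TCP orientation; "contact_force": force on the tool from outside, world axes, zero at the start; "moment": the same for the moment, N m; "opening": opening from 0.0 (shut) to 1.0 (fully open); "finger_force": force on a finger pad.
Only numpy, scipy, OpenCV 4.12 (cv2) and the standard library are available. Lean on these libraries where they do the work, as an engineer would, in place of code of your own. Each camera call takes 0.05 s, during which the arm holds its last target. There are 200 camera calls.

## Working session

There is one attempt and no reset: what is moved stays moved. The work goes in short steps, Python scripts to look and compute and a tool call to move; the robot and the scene stay as the last step left them, time stands still between calls to the robot, and variables do not carry over. Pictures are saved under pics/ and viewed, at most 10 in all, crops included, and the job is handed in when it is done.

Besides the shell and the picture viewer there is one more tool, called after "Call:" as name(argument=value, ...), one argument or row to a line, values as JSON. carry_out: Moves the arm, as the interface text tells. Its arguments: {"type":"object","properties":{"rows":{"type":"array"},"newtons":{"type":"number"}},"required":["rows"]}

```bash
mkdir -p pics; ls
python3 - <<'E'
from plant import r
import cv2,numpy as np
s=r.get_state();print(s)
for n in("scene","side"):
    d=r.snapshot(n);cv2.imwrite(f"pics/{n}0.png",d["image"][:,:,::-1]);np.savez(f"{n}0.npz",**d)
    print(n,d["fx"],d["cx"],d["cy"],d["dist_coeffs"],np.round(d["pose"],3).tolist())
E
```

```text
pics
{'clock': 0.0, 'q': array([-1.16127053,  0.68999729, -0.19457098,  1.56634302,  0.1572902 ,
        0.90250694, -0.2151487 ]), 'qd': array([ 0.00017686, -0.00021653, -0.0001032 ,  0.00021014,  0.00042246,
        0.00152026,  0.00094263]), 'joint_torque': array([-3.50670507e-04, -5.27565622e+01, -1.26728989e+00, -1.53431064e+01,
       -5.26483962e-02,  6.57597586e-03,  1.78955243e-04]), 'tool_pos': array([0.22912321, 0.58080005, 0.23790345]), 'eef_rot': array([ 1.86723640e-01,  9.82412040e-01, -9.21286283e-04, -1.28595309e-04]), 'contact_force': array([ 0.03536665,  0.12315114, -0.0428142 ]), 'moment': array([-0.06050646,  0.01236674,  0.02167445]), 'finger_force': 0.0, 'opening': 0.9976004554030065}
scene 535.4623800898083 320.74814780102497 234.65655838283524 [-0.10277239  0.          0.          0.          0.        ] [[0.783, 0.457, -0.422, -0.012], [-0.622, 0.558, -0.55, -0.727], [-0.016, 0.693, 0.721, 0.944], [0.0, 0.0, 0.0, 1.0]]
side 578.2864094157242 313.33349618995135 240.61904655617917 [-0.17989414  0.          0.          0.          0.        ] [[1.0, 0.022, 0.003, 0.513], [-0.006, 0.401, -0.916, -1.164], [-0.021, 0.916, 0.401, 0.566], [0.0, 0.0, 0.0, 1.0]]
```

View pics/scene0.png

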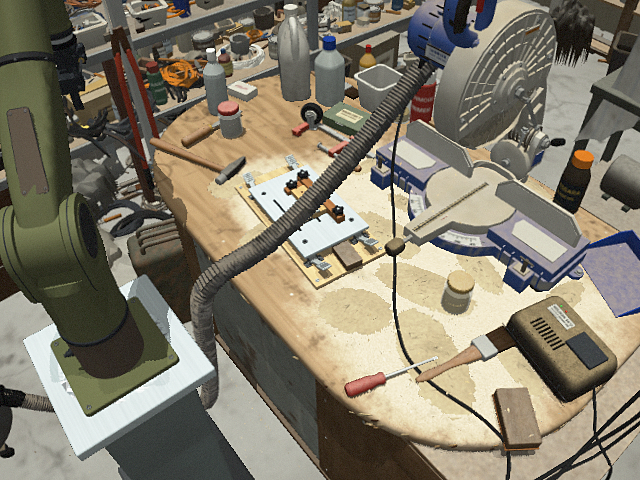

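View pics/side0.png

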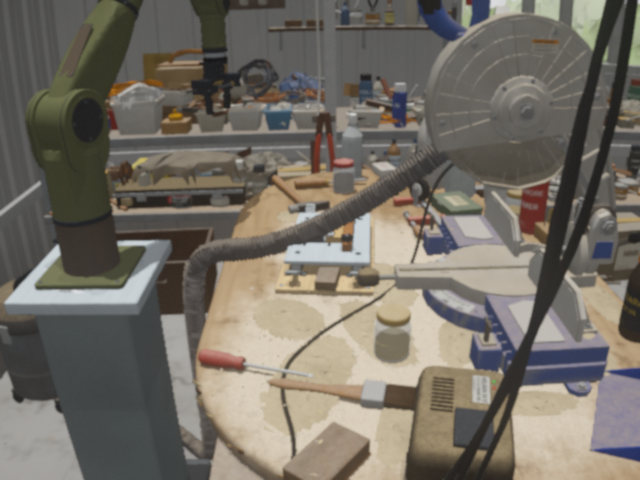

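The scene view shows the plate at about (248,187), (298,165), (370,240) and (310,262), with the offcut at (347,255), the jar at (458,290) and the screwdriver at (390,375). A dust hose crosses above or in front of the plate, from (205,290) to (430,65). I'll triangulate it and zoom in on the plate.

```bash
cat > h.py <<'E'
import numpy as np,cv2
def rays(d,pts):
    K=np.array([[d["fx"],0,d["cx"]],[0,d["fy"],d["cy"]],[0,0,1.]])
    u=cv2.undistortPoints(np.array(pts,float).reshape(-1,1,2),K,np.array(d["dist_coeffs"],float)).reshape(-1,2)
    v=np.c_[u[:,0],-u[:,1],-np.ones(len(u))]@d["pose"][:3,:3].T
    return d["pose"][:3,3],v/np.linalg.norm(v,axis=1)[:,None]
def onplane(d,pts,z):
    o,v=rays(d,pts);return o+v*((z-o[2])/v[:,2])[:,None]
def proj(d,P):
    K=np.array([[d["fx"],0,d["cx"]],[0,d["fy"],d["cy"]],[0,0,1.]])
    c=(np.atleast_2d(P)-d["pose"][:3,3])@d["pose"][:3,:3]
    return cv2.projectPoints(c*[1,-1,-1],np.zeros(3),np.zeros(3),K,np.array(d["dist_coeffs"],float))[0].reshape(-1,2)
def tri(o1,a,o2,b):
    A=np.c_[a,-b];t=np.linalg.lstsq(A,o2-o1,rcond=None)[0]
    p,q=o1+a*t[0],o2+b*t[1];return (p+q)/2,np.linalg.norm(p-q)
E
python3 - <<'E'
from h import *
S=np.load("scene0.npz");D=np.load("side0.npz")
a=[(430,65),(400,97),(370,135),(340,172),(310,207),(280,235),(250,256),(225,275),(205,300)]
b=np.array([(440,155),(400,175),(350,207),(300,230),(250,245),(205,255),(190,280),(195,330)],float)
b=np.concatenate([np.linspace(b[i],b[i+1],20) for i in range(len(b)-1)])
o1,A=rays(S,a);o2,B=rays(D,b)
for p,v in zip(a,A):
    P,e=min((tri(o1,v,o2,w) for w in B),key=lambda x:x[1]);print(p,P.round(3),round(e,3))
print(onplane(S,[(248,187),(298,165),(370,240),(310,262)],.046).round(3))
cv2.imwrite("pics/c.png",np.hstack([cv2.resize(S["image"][140:300,220:400,::-1],None,fx=3.3,fy=3.3,interpolation=2)]))
E
```

```text
(430, 65) [ 0.796 -0.047  0.315] 0.126
(400, 97) [0.792 0.016 0.257] 0.036
(370, 135) [0.711 0.016 0.205] 0.0
(340, 172) [0.618 0.012 0.147] 0.003
(310, 207) [0.52  0.003 0.099] 0.002
(280, 235) [ 0.429 -0.001  0.068] 0.001
(250, 256) [0.352 0.011 0.041] 0.0
(225, 275) [0.282 0.009 0.027] 0.001
(205, 300) [ 0.228  0.026 -0.035] 0.001
[[ 0.476  0.209  0.046]
 [ 0.628  0.198  0.046]
 [ 0.591 -0.127  0.046]
 [ 0.444 -0.093  0.046]]
```

View pics/c.png

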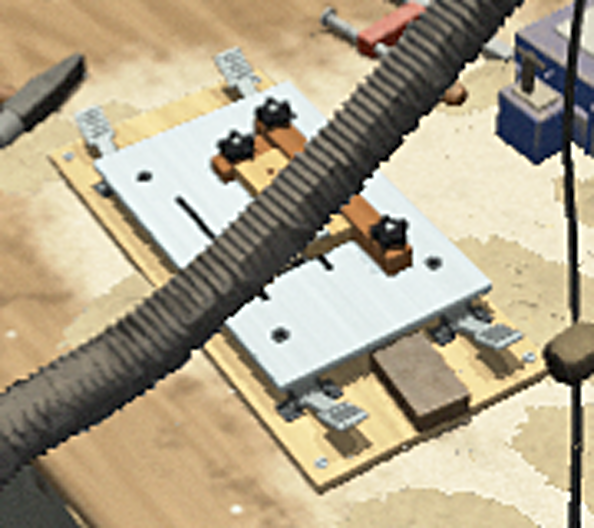

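Run:
```python
from h import *
S=np.load("scene0.npz");D=np.load("side0.npz")
c=np.array([(97,168),(283,83),(493,290),(283,384)])/3.3+[220,140]
P=onplane(S,c,.046);print(P.round(4))
print([np.linalg.norm(P[i]-P[(i+1)%4]).round(4) for i in range(4)],P.mean(0).round(4), [np.arctan2(*(v[1::-1])).round(3) for v in (P[1]-P[0],P[2]-P[3])],[np.arctan2(-v[0]*-1,v[1]).round(3) for v in (P[0]-P[3],P[1]-P[2])])
o1,A=rays(S,[(396,244)]);o2,B=rays(D,[(369,277)]);print("knob",tri(o1,A[0],o2,B[0]))
c=[(452,282),(458,290)];print("jar",onplane(S,[(457,305)],0))
from plant import r
r0=r.snapshot("wrist");print(r0["pose"].round(3).tolist(),r0["fx"])
cv2.imwrite("pics/s.png",cv2.resize(D["image"][180:320,220:420,::-1],None,fx=4,fy=4,interpolation=2))
```

```text
[[ 0.47    0.1935  0.046 ]
 [ 0.6433  0.1845  0.046 ]
 [ 0.6167 -0.0973  0.046 ]
 [ 0.4464 -0.0736  0.046 ]]
[np.float64(0.1735), np.float64(0.2831), np.float64(0.1719), np.float64(0.2682)] [0.5441 0.0518 0.046 ] [np.float64(-0.052), np.float64(-0.138)] [np.float64(0.088), np.float64(0.094)]
knob (array([ 0.61564036, -0.18521461,  0.06135759]), np.float64(0.004206846550990217))
jar [[ 0.6387189  -0.36146458  0.        ]]
[[0.368, -0.883, -0.293, 0.152], [0.93, 0.349, 0.117, 0.612], [-0.001, -0.315, 0.949, 0.383], [0.0, 0.0, 0.0, 1.0]] 384.9435134577231
```

View pics/s.png

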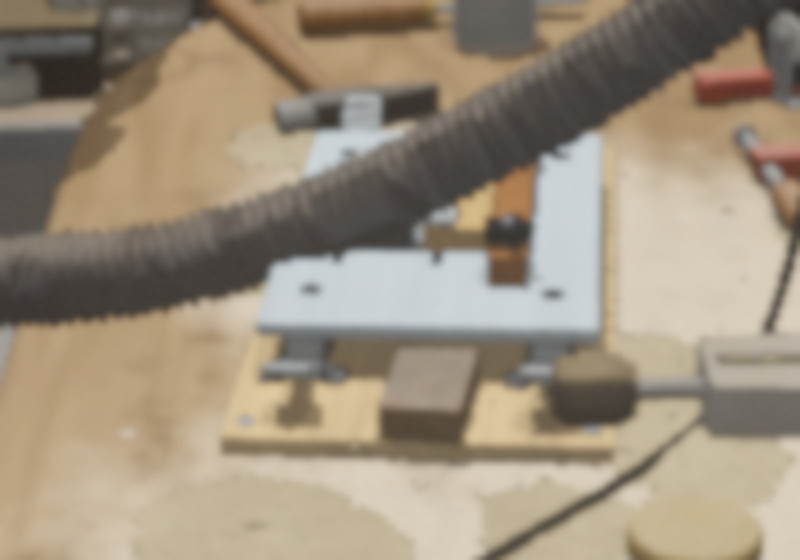

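The side view shows the plate's top corners at crop pixels (310,130), (600,132), (600,330) and (257,330). The offcut and a saw knob stand at the right. The hose runs over the plate's middle at y≈0.01.

```bash
cat >> h.py <<'E'
from scipy.spatial.transform import Rotation as R
def goal(s,P,ang,tilt=0):
    """shift cm & rotvec deg in current tool axes; tool x at world angle ang, tilt(deg) about tool y: + leans top towards -tool x... printed"""
    R0=R.from_quat(s["eef_rot"]);x=np.array([np.cos(ang),np.sin(ang),0]);z=np.array([0,0,-1.]);y=np.cross(z,x)
    Rt=R.from_matrix(np.c_[x,y,z])*R.from_euler('y',tilt,degrees=True)
    return (R0.inv().apply(np.array(P)-s["tool_pos"])*100).round(2),np.degrees((R0.inv()*Rt).as_rotvec()).round(1),Rt.as_matrix()[:,2].round(2)
E
python3 - <<'E'
from h import *
from plant import r
S=np.load("scene0.npz");D=np.load("side0.npz")
c=np.array([(97,168),(283,83),(493,290),(283,384)])/3.3+[220,140]
e=np.array([(310,130),(600,132),(600,330),(257,330)])/4+[220,180]
o1,A=rays(S,c);o2,B=rays(D,e);P=[]
for a,b in zip(A,B): p,g=tri(o1,a,o2,b);P.append(p);print(p.round(4),g.round(4))
P=np.array(P);Q=np.array([[-.09,.14],[.09,.14],[.09,-.14],[-.09,-.14]])
m=P.mean(0);H=Q.T@(P-m)[:,:2];th=np.arctan2(H[0,1]-H[1,0],H[0,0]+H[1,1]);print("centre",m.round(4),"yaw",th)
s=r.get_state()
M=np.array([[np.cos(th),-np.sin(th)],[np.sin(th),np.cos(th)]])
for n,q in dict(NL=(-.075,.12),FL=(.075,.12),FR=(.075,-.12),NR=(-.075,-.12)).items(): print(n,(m[:2]+M@q).round(4))
print(goal(s,[*(m[:2]+M@[-.075,.12]),.13],th+np.pi/2))
E
```

```text
[0.4694 0.1907 0.0501] 0.003
[0.65   0.191  0.0428] 0.0073
[ 0.623  -0.0926  0.0427] 0.0067
[ 0.4482 -0.0701  0.0398] 0.0026
centre [0.5476 0.0548 0.0438] yaw -0.08062439674906884
NL [0.4825 0.1804]
FL [0.6321 0.1683]
FR [ 0.6127 -0.0709]
NR [ 0.4632 -0.0588]
(array([-38.26, -27.95,  10.85]), array([-0.1,  0.1, 73.1]), array([ 0.,  0., -1.]))
```

Call:
carry_out(
  rows=[
    [[-3.5,-2.5,0.7],[0,0,7],1],
    [[-7,-5,1.4],[0,0,14],1],
    [[-10.5,-7.6,2],[0,0,21],1],
    [[-14,-10.2,2.8],[0,0,28],1],
    [[-17.5,-12.8,3.5],[0,0,35],1],
    [[-21,-15.3,4.3],[0,0,42],1],
    [[-24.5,-17.9,5],[0,0,49],1],
    [[-28,-20.4,5.7],[0,0,56],1],
    [[-31.5,-23,6.5],[0,0,63],1],
    [[-35,-25.6,7.2],[0,0,70],1],
    [[-38.3,-28,8],[0,0,73],1],
    [[-38.3,-28,8],[0,0,73],1],
  ],
  newtons=20,
)

```text
clock: 1.35
tool_pos: [0.4857, 0.1734, 0.158]
eef_rot: [0.738, 0.674, -0.001, 0.002]
contact_force: [0.1, -0.1, 1.1]
opening: 0.004
finger_force: 0.0
```

Run:
```python
from h import *
from plant import r
s=r.get_state();print(s["tool_pos"],s["q"].round(2),s["clock"],s["contact_force"].round(2),s["opening"])
d=r.snapshot("wrist");cv2.imwrite("pics/w1.png",d["image"][:,:,::-1]);np.savez("w1.npz",**d)
print(d["pose"].round(3).tolist(),proj(d,[[.4825,.1804,.046],s["tool_pos"]]))
```

```text
[0.48574646 0.1733701  0.15796666] [-0.48  0.68  0.08  1.98 -0.1   0.49 -0.43] 1.35 [ 0.09 -0.05  1.07] 0.003922025294325655
[[0.996, 0.087, 0.027, 0.493], [-0.091, 0.944, 0.318, 0.256], [0.002, -0.319, 0.948, 0.302], [0.0, 0.0, 0.0, 1.0]] [[309.9961131  234.009465  ]
 [316.34252814 324.45057101]]
```

View pics/w1.png

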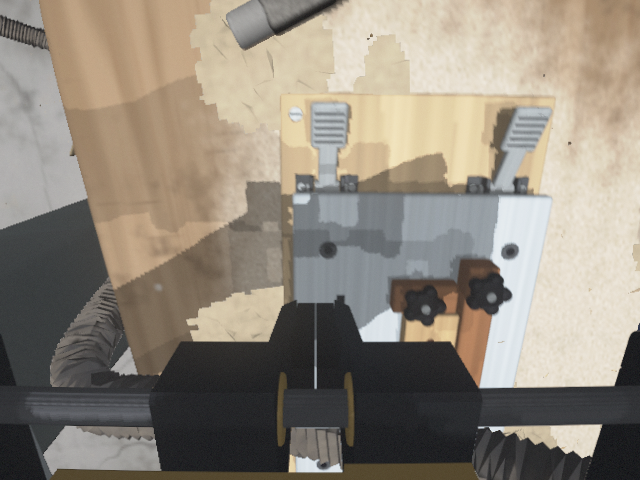

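The wrist view shows the plate's left end: the near left corner at (293,195) and the far left at (551,197). Both left levers are raised, with pads at (330,125) and (525,130).

Run:
```python
from h import *
from plant import r
d=np.load("w1.npz");P=onplane(d,[(292,194),(551,196)],.046);print(P.round(4))
v=P[1]-P[0];th=np.arctan2(v[1],v[0]);print(np.linalg.norm(v),th)
print("pad mids z~.045",onplane(d,[(330,124),(525,129)],.042).round(4))
M=np.array([[np.cos(th),-np.sin(th)],[np.sin(th),np.cos(th)]])
m=P[:,:2].mean(0)-M@[0,.14];print("centre",m,th)
for n,q in dict(NL=(-.075,.12),FL=(.075,.12),FR=(.075,-.12),NR=(-.075,-.12),padNL=(-.065,.184),padFL=(.065,.184),padFR=(.065,-.184),padNR=(-.065,-.184)).items(): print(n,(m+M@q).round(4))
s=r.get_state();print(goal(s,[*(m+M@[-.075,.12]),.05],th+np.pi/2))
```

```text
[[0.4731 0.2094 0.046 ]
 [0.6488 0.1924 0.046 ]]
0.17645519739841964 -0.09689517159504835
pad mids z~.045 [[0.5023 0.2519 0.042 ]
 [0.6295 0.2379 0.042 ]]
centre [0.54740265 0.06155033] -0.09689517159504835
NL [0.4844 0.1882]
FL [0.6337 0.1737]
FR [ 0.6104 -0.0651]
NR [ 0.4611 -0.0506]
padNL [0.5005 0.251 ]
padFL [0.6299 0.2384]
padFR [ 0.5943 -0.1279]
padNR [ 0.4649 -0.1153]
(array([ 1.15, -0.07, 10.82]), array([0. , 0.1, 0.7]), array([ 0.,  0., -1.]))
```

Call:
carry_out(
  rows=[
    [[0.5,0,4],[0,0,1],1],
    [[1.0,0,8],[0,0,1],1],
    [[1.0,0,10],[0,0,1],1],
    [[1.0,0,10.7],[0,0,1],1],
    [[1.0,0,10.9],[0,0,1],1],
    [[1.0,0,11.1],[0,0,1],1],
    [[1.0,0,11.2],[0,0,1],1],
    [[1.0,0,11.2],[0,0,1],1],
    [[1.0,0,11.2],[0,0,1],1],
  ],
)

```text
clock: 2.3
tool_pos: [0.4841, 0.1905, 0.0474]
eef_rot: [0.74, 0.672, 0.001, 0.0]
contact_force: [0.3, 0.2, 0.5]
opening: 0.006
finger_force: 0.0
```

Call:
carry_out(
  rows=[
    [[0,0,0.1],[0,0,0],1],
    [[0,0,0.2],[0,0,0],1],
    [[0,0,0.3],[0,0,0],1],
    [[0,0,0.4],[0,0,0],1],
    [[0,0,0.4],[0,0,0],1],
    [[0,0,0.4],[0,0,0],1],
  ],
)

```text
clock: 2.9
tool_pos: [0.4837, 0.1912, 0.0428]
eef_rot: [0.74, 0.672, 0.0, -0.0]
contact_force: [-1.2, 2.9, 3.6]
opening: 0.007
finger_force: 2.4
```

Call:
carry_out(
  rows=[
    [[0,0,0.1],[0,0,0],1],
    [[0,0,0.2],[0,0,0],1],
    [[0,0,0.3],[0,0,0],1],
    [[0,0,0.3],[0,0,0],1],
    [[0,0,0.3],[0,0,0],1],
  ],
)

```text
clock: 3.4
tool_pos: [0.4836, 0.1915, 0.0412]
eef_rot: [0.74, 0.673, 0.001, -0.0]
contact_force: [-3.3, 2.6, 19.8]
opening: 0.006
finger_force: 9.9
```

Call:
carry_out(
  rows=[
    [[0,0,-0.1],[0,0,0],1],
    [[0,0,-0.2],[0,0,0],1],
    [[0,0,-0.4],[0,0,0],1],
    [[0,0,-0.5],[0,0,0],1],
    [[0,0,-0.5],[0,0,0],1],
    [[0,0,-0.5],[0,0,0],1],
  ],
)

```text
clock: 4.0
tool_pos: [0.4838, 0.1907, 0.0447]
eef_rot: [0.74, 0.672, 0.0, -0.0]
contact_force: [-0.8, 4.0, 4.3]
opening: 0.004
finger_force: 2.3
```

The near left corner dips. It followed the tool down about 5 mm at around 4 N, stopped hard at 20 N, and came back up in contact. Next is its lever.

Call:
carry_out(
  rows=[
    [[0,0,-1],[0,0,0],1],
    [[0,0,-3],[0,0,0],1],
    [[2,0.4,-3.5],[0,0,0],1],
    [[4.5,0.8,-3.5],[0,0,0],1],
    [[6.2,1.1,-3.5],[0,0,0],1],
    [[6.2,1.1,-3],[0,0,0],1],
    [[6.2,1.1,-1.5],[0,0,0],1],
    [[6.2,1.1,-1.2],[0,0,0],1],
    [[6.2,1.1,-1.2],[0,0,0],1],
    [[6.2,1.1,-1.2],[0,0,0],1],
  ],
)

```text
clock: 5.0
tool_pos: [0.5004, 0.2498, 0.0564]
eef_rot: [0.741, 0.672, -0.001, 0.0]
contact_force: [0.5, 0.2, 0.3]
opening: 0.008
finger_force: 0.0
```

Run:
```python
from h import *
from plant import r
d=r.snapshot("wrist");cv2.imwrite("pics/w2.png",d["image"][:,:,::-1])
```

```text
(no output)
```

View pics/w2.png

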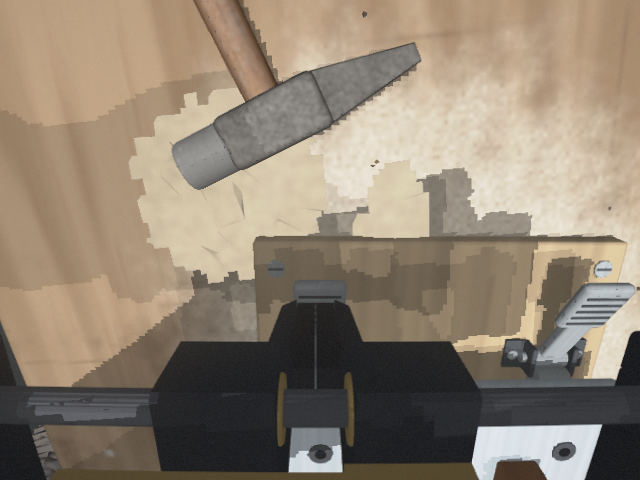

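The fingertip is over the pad, whose end shows at (320,292), well centred. Now I press it down.

Call:
carry_out(
  rows=[
    [[0.2,0,0.5],[0,0,0],1],
    [[0.3,0,1],[0,0,0],1],
    [[0.3,0,1.4],[0,0,0],1],
    [[0.3,0,1.8],[0,0,0],1],
    [[0.3,0,2.2],[0,0,0],1],
    [[0.3,0,2.6],[0,0,0],1],
    [[0.3,0,3.0],[0,0,0],1],
    [[0.3,0,3.3],[0,0,0],1],
    [[0.3,0,3.5],[0,0,0],1],
    [[0.3,0,3.7],[0,0,0],1],
    [[0.3,0,3.7],[0,0,0],1],
  ],
)

```text
clock: 6.15
tool_pos: [0.501, 0.2543, 0.0199]
eef_rot: [0.74, 0.672, 0.0, -0.0]
contact_force: [0.1, 2.7, 4.2]
opening: 0.003
finger_force: 2.5
```

Call:
carry_out(
  rows=[
    [[0,0,0.1],[0,0,0],1],
    [[0,0,0.2],[0,0,0],1],
    [[0,0,0.3],[0,0,0],1],
    [[0,0,0.3],[0,0,0],1],
    [[0,0,0.3],[0,0,0],1],
  ],
)

```text
clock: 6.65
tool_pos: [0.5011, 0.2544, 0.0193]
eef_rot: [0.74, 0.672, 0.001, -0.0]
contact_force: [-4.0, 1.0, 27.7]
opening: 0.004
finger_force: 13.5
```

At the stop: 28 N at z 0.019. Now I lift off and return to the corner.

Call:
carry_out(
  rows=[
    [[0,0,-1],[0,0,0],1],
    [[0,0,-3],[0,0,0],1],
    [[0,0,-5],[0,0,0],1],
    [[-2.5,-0.4,-5],[0,0,0],1],
    [[-5,-0.8,-5],[0,0,0],1],
    [[-6.6,-1.1,-5],[0,0,0],1],
    [[-6.6,-1.1,-4.5],[0,0,0],1],
    [[-6.6,-1.1,-3.5],[0,0,0],1],
    [[-6.6,-1.1,-3.2],[0,0,0],1],
    [[-6.6,-1.1,-3.2],[0,0,0],1],
    [[-6.6,-1.1,-3.2],[0,0,0],1],
  ],
)

```text
clock: 7.75
tool_pos: [0.4835, 0.1902, 0.0483]
eef_rot: [0.74, 0.673, 0.0, -0.0]
contact_force: [0.3, -0.5, 0.4]
opening: 0.006
finger_force: 0.0
```

Run:
```python
from h import *
from plant import r
d=r.snapshot("wrist");cv2.imwrite("pics/w3.png",d["image"][:,:,::-1])
```

```text
(no output)
```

View pics/w3.png

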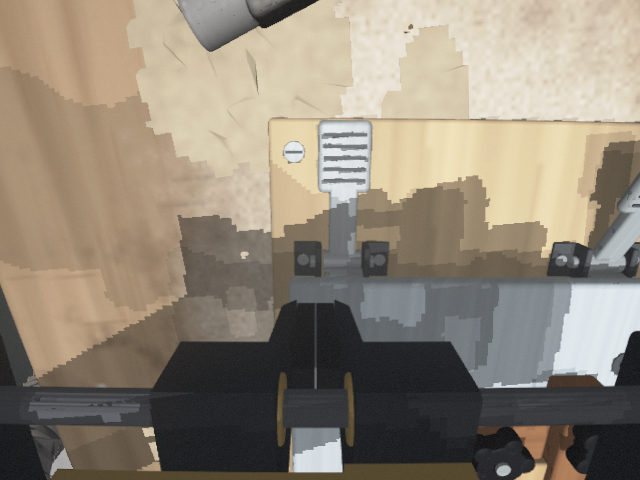

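The near left lever is flat, its pad seen face-on at (345,155) down on the board. The tool is back over the corner, so I press again.

Call:
carry_out(
  rows=[
    [[0,0,0.1],[0,0,0],1],
    [[0,0,0.2],[0,0,0],1],
    [[0,0,0.3],[0,0,0],1],
    [[0,0,0.4],[0,0,0],1],
    [[0,0,0.4],[0,0,0],1],
    [[0,0,0.4],[0,0,0],1],
  ],
)

```text
clock: 8.4
tool_pos: [0.4836, 0.1897, 0.0455]
eef_rot: [0.74, 0.672, 0.0, -0.0]
contact_force: [-0.7, 0.8, 8.9]
opening: 0.004
finger_force: 4.3
```

Call:
carry_out(
  rows=[
    [[0,0,0.05],[0,0,0],1],
    [[0,0,0.1],[0,0,0],1],
    [[0,0,0.1],[0,0,0],1],
    [[0,0,0.1],[0,0,0],1],
    [[0,0,0.1],[0,0,0],1],
  ],
)

```text
clock: 8.9
tool_pos: [0.4836, 0.1898, 0.0453]
eef_rot: [0.74, 0.672, 0.001, -0.0]
contact_force: [-2.9, 0.7, 17.4]
opening: 0.006
finger_force: 8.4
```

Firm: 17 N at z 0.0453, against 0.041 before. Now I withdraw.

Call:
carry_out(
  rows=[
    [[0,0,-0.5],[0,0,0],1],
    [[0,0,-3],[0,0,0],1],
    [[0,0,-7],[0,0,0],1],
    [[0,0,-11],[0,0,0],1],
    [[0,0,-13],[0,0,0],1],
    [[0,0,-13],[0,0,0],1],
    [[0,0,-13],[0,0,0],1],
  ],
)

```text
clock: 9.6
tool_pos: [0.4834, 0.1893, 0.1737]
eef_rot: [0.74, 0.672, 0.0, -0.0]
contact_force: [-0.2, -0.3, -0.9]
opening: -0.0
finger_force: 0.0
```

Run:
```python
from plant import r
s=r.get_state();print(s["tool_pos"],s["contact_force"]);print(r.finish_job())
```

```text
[0.48343039 0.18931396 0.17366156] [-0.154592   -0.29388205 -0.91166162]
the job is handed in; nothing more can be done
None
```

The near left corner was the loose one: its lever is now pressed flat, the corner stood firm at 17 N, the other three levers were not touched, and the job is handed in at about 9.6 s.

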